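# Sort clamp pads through a two-way chute

## Task

Sort the four clamp pads through the two-way chute so that both square pads end up in the square box and both round pads in the round tub: before each pad goes in, push the lever fully over to the side that opens the way to the right bin, then slide the pad along its shelf into the mouth in the middle. Slide the upper pad off each stack first, leaving the one under it in place until its turn; do not lift pads out of the lane or carry them to the bins. Do not disturb the bottle, the tin or the squeegee, and leave the pads lying still in their bins.

Things in the scene. Friction and masses are not known exactly. Their poses are not given: they have to be found in the camera images.
- sorter: Fixed plywood chute stand; place and yaw (within 0.25 rad) vary. Origin at bench level under the mouth's centre, z up. A straight lane runs along its y, open at both ends (y = -150 and +150 mm), floor at z = 225 mm, between side rails (inner faces x = +-50 mm, 6 mm thick, 12 mm proud of the floor). A stack of two pads stands on each half, centres within 12 mm of x = 0, y = +74 or -74 mm.
- mouth (a point): Centre of the hopper mouth, at lane floor height (225 mm), axes as the sorter: the lane's floor is missing here from y = -48 to +48 mm over the lane's full width, with a sloping steel lip 10 mm wide along each rail. A pad pushed towards it tips in and falls once its centre passes the edge. Inside, a flap sends it down a ramp out to the sorter's -x or +x side, into the bin there.
- diverter (a joint): Angle (rad) of the flap with its outside lever, turning as one about an axis along the sorter's y, at z = 135 mm, x = 0. Stops at -0.6 and +0.6; 0 is upright; stays where left; starts anywhere between. Positive: the lever leans to the sorter's +x and pads go to the bin on the -x side. Negative: it leans to -x and pads go to the bin on the +x side. Fully over means to the stop (beyond 0.55).
- lever_grip (a point): Middle of the lever's T-bar: dark steel, 20 mm thick, 60 mm long along the sorter's y (y = -193 to -253 mm), beyond the right end of the lane, on a 12 mm rod at y = -205 mm, 90 mm from the axis. It swings in the sorter's x-z plane to about +-51 mm in x; height 209 mm at the stops, 225 mm upright. Push it sideways, about 3 N.
- square_box: Fixed open square plywood box 140 x 140 x 50 mm high, for the square pads. Origin: centre of its underside. It stands at one exit of the sorter, about 132 mm to the +x or the -x side of the sorter's origin (varies).
- round_tub: Fixed open round grey tub, 150 mm across, 50 mm high, for the round pads. Origin: centre of its underside. It stands at the other exit, about 132 mm from the sorter's origin.
- square_low: Square pad, 46 mm square by 16 mm thick, plain aluminium, about 0.09 kg, small dark mark at its centre. Origin: centre of its underside, z up. Starts on a shelf as the LOWER pad of one of the two stacks (left or right), hidden under an upper pad.
- disc_low: Round pad (disc), 46 mm diameter by 16 mm thick, plain aluminium, about 0.09 kg, small dark mark at its centre. Origin: centre of its underside, z up. Starts on a shelf as the LOWER pad of one of the two stacks (left or right), hidden under an upper pad.
- square_top: Square pad, 46 mm square by 16 mm thick, plain aluminium, about 0.09 kg, small dark mark at its centre. Origin: centre of its underside, z up. Starts as the UPPER pad of one of the two stacks (left or right), on a lower pad, offset from it by up to about 15 mm.
- disc_top: Round pad (disc), 46 mm diameter by 16 mm thick, plain aluminium, about 0.09 kg, small dark mark at its centre. Origin: centre of its underside, z up. Starts as the UPPER pad of one of the two stacks (left or right), on a lower pad, offset from it by up to about 15 mm.
- bottle: Bystander: white plastic bottle, 60 mm diameter, 230 mm tall, standing beyond the left (+y) end of the lane. Origin: centre of its underside.
- tin: Bystander: steel tin, 84 mm diameter, 100 mm tall, standing on the far right of the sorter. Origin: centre of its underside.
- squeegee: Bystander: wooden squeegee with a rubber blade, 26 x 150 mm, 77 mm high, standing blade up beyond the left shelf on the far side. Origin: centre of its underside.

How it is judged:
By the outcome, as a careful person would: the job done as asked, in the order asked, and still so for the second after the job is handed in, with the robot touching nothing.
It also fails if it takes over 72 s, if anything falls off the work surface, if the arm or the gripper's body presses on something with over 40 N, if the wrist force passes 120 N, or if a joint passes its speed limit or range.

## Robot

A 6-joint arm with a two-finger parallel gripper is mounted at the origin on the work surface. World frame = base frame: x ahead of the robot, y to its left, z up, the work surface at z = 0. Lengths are in m, angles in degrees, forces in N, time in s.
With the tool pointing down it reaches from about 0.375 to 0.9 m from the base axis. Payload 3.1 kg.
Tool frame: the origin (TCP) lies midway between the tips of the shut fingers; the grasp point (between the pads) lies bot.hold_point_z behind it (bot.hold_point_z is the distance from the TCP to the grasp point, in m); z points along the fingers, y is the direction in which the jaws open and shut (so a half turn about z gives the same grasp; the last joint's range is limited). The gripper opens to 87 mm and grips with 3 to 60 N. Pads are 19 mm wide; open, the fingers measure 117 mm over their backs; the gripper's body (75 mm by 190 mm) begins 51 mm behind the grasp point.
Start: joints at [55.606, 30.224, 82.088, -0, 67.689, -10.227], TCP at [0.256, 0.57, 0.223] pointing down, gripper open.
Joint ranges: [-176.69, 176.69], [-43.24, 126.21], [12.49, 139.97], [-82, 262], [0, 151.66], [-163.58, 163.58]. Speed limits (degrees/s): [159.86, 159.86, 180, 180, 180, 180].

## Interface

Orientations are given as a 3x3 rotation matrix whose columns are the frame's x, y, z axes.
In Python, from rig import bot, vision, order gives the robot as it stands. The module is installed in compiled form; this text tells all that it offers.
- The arm moves only by the tool move_arm, never from a script. Its argument "moves" is a list of rows, each an object of numbers: "hand": the finger opening in mm, from 0 to 87; "x", "y", "z": the shift along the tool's x, y, z in units of 25 mm (1.0 is 25 mm); "wx", "wy", "wz": the turn, a rotation vector about the tool's x, y, z in degrees. In form: [{"hand": .., "x": .., "y": .., "z": .., "wx": .., "wy": .., "wz": ..}, ...]. A call has 1 to 20 rows; each row shifts and turns the commanded pose from where the row before left it, along the tool's axes as they then stand; what a row does not reach is not made up. A row lasts 1/10 s, in which the tool goes at most 50 mm and 8.59 degrees, less where a joint would pass 70% of its speed; a pose out of reach is approached as far as the arm can. A call is refused whole if a number of a shift passes 1 or a number of a turn 8.59, either way. A call with a gripper value outside its range is refused whole. The fingers move at their own pace and stop on an object; the grip force is fixed at half the most. Time passes only in rows, so rows that do not move let the fingers close. It gives the time, the measured TCP pose, the force and the opening at its end, in the units of the state.
- bot.read_state(): the state, without advancing time (a new reading comes with each control period).
- vision.capture(name): name is "scene" or "top" or "wrist"; returns a dict with "image" (384x512x3 uint8, red, green, blue), "z_map" (384x512 float32, m along the optical axis (not along the pixel's ray), 0 where there is no reading), "fx", "fy", "cx", "cy" (pixels), "pose" (4x4, takes a point from camera to world coordinates); the wrist camera has in their place "hand_eye" (4x4, takes a point from camera to tool coordinates, whose origin is the TCP and whose axes are the flange's). Camera axes: x right, y down, z forward; pixel columns grow to the right and rows downward; lengths in m; the calibration is good to about 2 mm. A picture is of the moment at which its call begins: read the wrist's pose just before it.
- order.hand_in(): hands the job in, once; it reports no verdict.
The state is a dict: "time_s": time; "joint_positions": joint angles; "qvel": joint speeds; "tau": joint torques, N m; "position": TCP position; "tcp_rot": TCP orientation; "force": force on the tool from outside, world axes, zero at the start; "moment": the same for the moment, N m; "opening": opening from 0.0 (shut) to 1.0 (fully open).
Only numpy, scipy, OpenCV 4.12 (cv2) and the standard library are available. Lean on these libraries where they do the work, as an engineer would, in place of code of your own. Each camera call takes 0.05 s, during which the arm holds its last target.

## Working session

There is one attempt and no reset: what is moved stays moved. The work goes in short steps, Python scripts to look and compute and a tool call to move; the robot and the scene stay as the last step left them, time stands still between calls to the robot, and variables do not carry over. Pictures are saved under pics/ and viewed, and the job is handed in when it is done.

Besides the shell and the picture viewer there is one more tool, called as name(argument=value, ...) on one line, values as JSON. move_arm: Moves the arm, as the interface text tells. Its arguments: {"type":"object","properties":{"moves":{"type":"array"}},"required":["moves"]}

```bash
mkdir -p pics
cat > h.py <<'E'
import numpy as np, cv2
from rig import bot, vision, order
def cap(n,f):
    s=bot.read_state(); c=vision.capture(n)
    cv2.imwrite('pics/'+f+'.png',c['image'][:,:,::-1])
    d={k:c[k] for k in c}; d['pos']=s['position']; d['rot']=s['tcp_rot']
    np.save('pics/'+f+'.npy',d,allow_pickle=True); return c
def pt(c,u,v,z=None):
    zz=c['z_map'][int(v),int(u)] if z is None else z
    p=np.array([(u-c['cx'])/c['fx']*zz,(v-c['cy'])/c['fy']*zz,zz,1])
    return (np.array(c['pose'])@p)[:3]
def load(f): return np.load('pics/'+f+'.npy',allow_pickle=True).item()
def ray(c,u,v,h):
    P=np.array(c['pose']); d=P[:3,:3]@np.array([(u-c['cx'])/c['fx'],(v-c['cy'])/c['fy'],1]); o=P[:3,3]
    return o+d*(h-o[2])/d[2]
E
python3 - <<'E'
from h import *
print(bot.read_state(), bot.hold_point_z)
for n in ['scene','top','wrist']:
    c=cap(n,n+'0'); print(n,c['fx'],c['cx'],c['cy'],c.get('pose',c.get('hand_eye')))
E
```

```text
{'time_s': 0.0, 'joint_positions': array([ 5.56072879e+01,  3.02790790e+01,  8.21558571e+01,  9.13314931e-04,
        6.76883334e+01, -1.02251716e+01]), 'qvel': array([ 0.06629919, -0.00109664, -0.04095525, -0.09136771,  0.08165276,
        0.07064713]), 'tau': array([ 9.05679644e-05, -4.40043283e+01, -1.76596534e+01,  6.32844167e-02,
        5.84064180e-02, -1.71721636e-04]), 'position': array([0.25541174, 0.56963737, 0.22157335]), 'tcp_rot': array([[-9.12349474e-01,  4.09410467e-01, -1.22744465e-03],
       [ 4.09412115e-01,  9.12347849e-01, -1.76701978e-03],
       [ 3.96420089e-04, -2.11467028e-03, -9.99997686e-01]]), 'force': array([ 0.66931777, -0.09942035,  1.12302001]), 'moment': array([-0.01850032, -0.03205647, -0.05935312]), 'opening': 1.0030122010650417} 0.0187
scene 366.18351105085014 248.73355764422365 191.427773288498 [[ 0.6304684   0.55901212 -0.53853045  1.02422011]
 [ 0.77620566 -0.45743209  0.43389014 -0.27394253]
 [-0.00379126 -0.69156441 -0.72230485  0.76298925]
 [ 0.          0.          0.          1.        ]]
top 371.522467966566 254.98803450955106 192.33692557834382 [[-0.00864207 -0.98747812  0.15751912  0.48354201]
 [-0.99984984  0.01089939  0.01347225  0.06891026]
 [-0.01502041 -0.15737904 -0.98742403  0.90670175]
 [ 0.          0.          0.          1.        ]]
wrist 307.92362604864144 261.78104567543573 193.83206519215898 [[ 9.44824442e-04 -9.65739463e-01 -2.59511843e-01  6.99455542e-02]
 [ 9.99999548e-01  9.39562134e-04  1.44316283e-04 -4.14174024e-04]
 [ 1.04455570e-04 -2.59511862e-01  9.65739915e-01 -1.63119438e-01]
 [ 0.00000000e+00  0.00000000e+00  0.00000000e+00  1.00000000e+00]]
```

View pics/scene0.png

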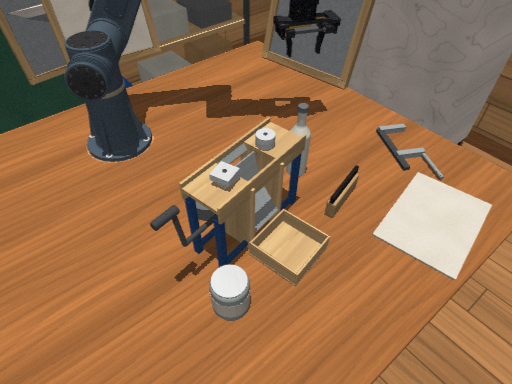

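View pics/top0.png

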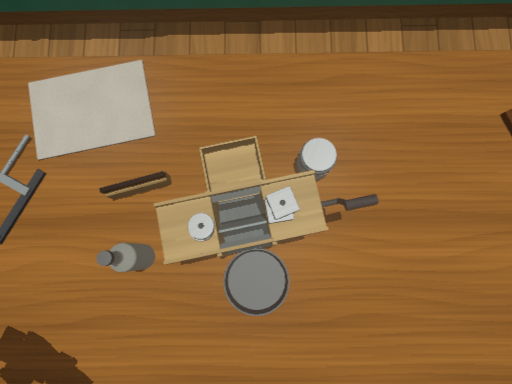

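Run:
```python
import cv2
a=cv2.imread('pics/top0.png'); cv2.imwrite('pics/top0c.png',cv2.resize(a[100:330,130:400],None,fx=2.6,fy=2.6,interpolation=cv2.INTER_CUBIC))
```

```text
(no output)
```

View pics/top0c.png

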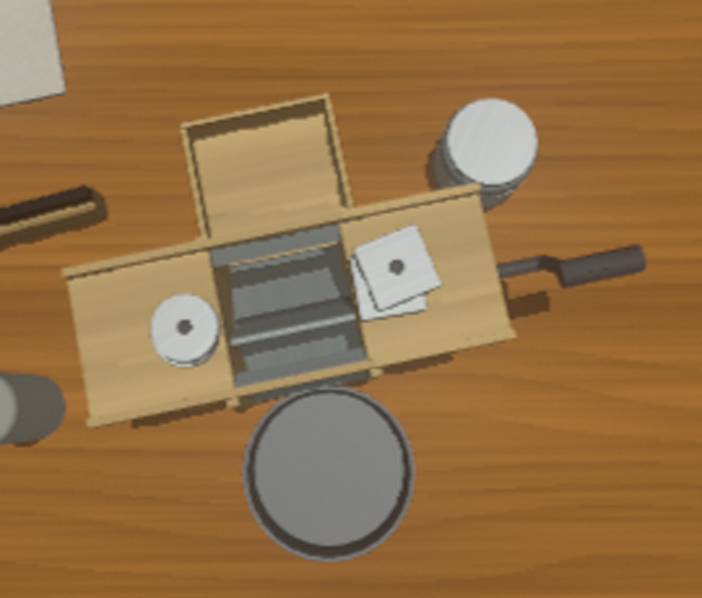

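The top view shows the disc stack on the left (~(201,226)) and the square stack on the right (~(283,203)). The box is on the far (+x) side, the tub on the near side, and the lever bar is at ~(362,202). Next I measure these.

Run:
```python
from h import *
c=load('top0'); s=lambda x,y:(130+x/2.6-.3,100+y/2.6-.3)
P={}
for n,(x,y) in dict(discmark=(184,327),sqmark=(397,267),floorL=(130,290),floorR=(450,300),floorL2=(100,390),bar1=(575,273),bar2=(632,260),tub=(330,470),box=(265,180),tin=(490,140)).items():
    u,v=s(x,y); print(n,np.round((u,v),1),pt(c,round(u),round(v)).round(4))
for n,(x,y),h in [('railTL',(64,271),.237),('railTR',(478,186),.237),('railBL',(90,424),.237),('railBR',(515,336),.237),('mouthTL',(212,262),.225),('mouthTR',(343,225),.225),('mouthBL',(234,388),.225),('mouthBR',(368,360),.225)]:
    P[n]=ray(c,*s(x,y),h); print(n,P[n].round(4), pt(c,*[round(k) for k in s(x,y)]).round(3))
for a,b in [('railTL','railTR'),('railBL','railBR')]:
    d=P[a]-P[b]; print(np.degrees(np.arctan2(-d[0],d[1])),np.linalg.norm(d))
print(sum(P[k] for k in P if 'rail' in k)/4,sum(P[k] for k in P if 'mou' in k)/4)
```

```text
discmark [200.5 225.5] [0.5303 0.1745 0.2572]
sqmark [282.4 202.4] [0.5694 0.0304 0.2573]
floorL [179.7 211.2] [0.5589 0.2171 0.2252]
floorR [302.8 215.1] [ 0.549  -0.0094  0.2266]
floorL2 [168.2 249.7] [0.4878 0.237  0.2266]
bar1 [350.9 204.7] [ 0.5658 -0.0965  0.2324]
bar2 [372.8 199.7] [ 0.5746 -0.137   0.2323]
tub [256.6 280.5] [0.4169 0.0783 0.0032]
box [231.6 168.9] [0.6866 0.1378 0.0058]
tin [318.2 153.5] [ 0.6965 -0.0609  0.1028]
railTL [0.571  0.2619 0.237 ] [0.571 0.262 0.237]
railTR [ 0.6285 -0.0299  0.237 ] [ 0.66  -0.052  0.092]
railBL [0.4653 0.2404 0.237 ] [0.465 0.241 0.237]
railBR [ 0.5225 -0.0518  0.237 ] [ 0.536 -0.095 -0.   ]
mouthTL [0.5779 0.1595 0.225 ] [0.58  0.162 0.213]
mouthTR [0.6037 0.0658 0.225 ] [0.604 0.065 0.225]
mouthBL [0.4889 0.1432 0.225 ] [0.489 0.141 0.238]
mouthBR [0.5075 0.0493 0.225 ] [0.507 0.05  0.238]
11.140642755373733 0.29738703662640126
11.079135695203576 0.29778400470129807
[0.54682055 0.10513292 0.237     ] [0.54447731 0.10445742 0.225     ]
```

Run:
```python
import cv2
a=cv2.imread('pics/scene0.png'); cv2.imwrite('pics/scene0c.png',cv2.resize(a[95:325,140:360],None,fx=2.6,fy=2.6,interpolation=cv2.INTER_CUBIC))
```

```text
(no output)
```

View pics/scene0c.png

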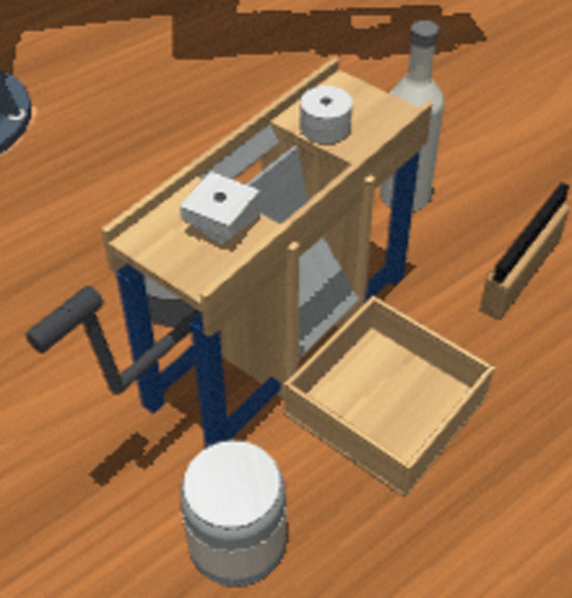

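View pics/wrist0.png

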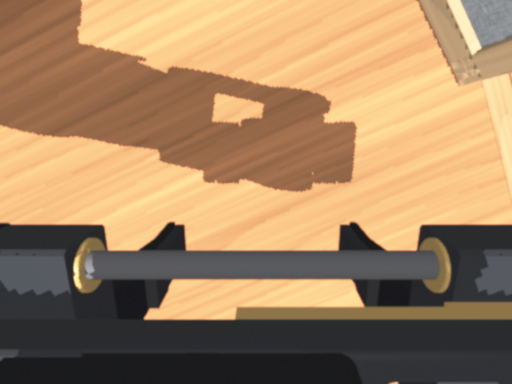

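move_arm(moves=[{"hand":0,"z":-1,"wz":7.8},{"hand":0,"z":-1,"wz":7.8},{"hand":0,"z":-1,"wz":7.8},{"hand":0,"wz":7.8},{"hand":0,"wz":7.8},{"hand":0,"wz":7.8},{"hand":0,"wz":7.9},{"hand":0,"x":-1,"y":0.27},{"hand":0,"x":-1,"y":0.27},{"hand":0,"x":-1,"y":0.27},{"hand":0,"x":-1,"y":0.27},{"hand":0,"x":-1,"y":0.27},{"hand":0,"x":-1,"y":0.27},{"hand":0,"x":-1,"y":0.27},{"hand":0,"x":-1,"y":0.27},{"hand":0,"x":-1,"y":0.27},{"hand":0,"x":-1,"y":0.27}])

```text
schema error: expected keys hand, x, y, z, wx, wy, wz
```

```bash
cat >> h.py <<'E'
Yaw=np.radians(11.1); O=np.array([.5465,.105,0]); R=np.array([[np.cos(Yaw),-np.sin(Yaw),0],[np.sin(Yaw),np.cos(Yaw),0],[0,0,1]])
def S(p): return R.T@(np.array(p)-O)
def st():
    s=bot.read_state(); x=s['tcp_rot'][:,0]
    print('t',round(s['time_s'],2),'sorter mm',(S(s['position'])*1e3).round(1),'head',np.degrees(np.arctan2(x[1],x[0])).round(2),'tilt',s['tcp_rot'][:2,2].round(4),'F',(R.T@s['force']).round(1),'op',round(s['opening'],2))
E
python3 -c "
from h import *
st()"
```

```text
t 0.15 sorter mm [-196.1  512.1  221.8] head 155.83 tilt [-0.001  -0.0014] F [ 0.9 -0.3 -0.3] op 1.0
```

move_arm(moves=[{"hand":0,"x":0,"y":0,"z":-1,"wx":0,"wy":0,"wz":7.8},{"hand":0,"x":0,"y":0,"z":-1,"wx":0,"wy":0,"wz":7.8},{"hand":0,"x":0,"y":0,"z":-1,"wx":0,"wy":0,"wz":7.8},{"hand":0,"x":0,"y":0,"z":0,"wx":0,"wy":0,"wz":7.8},{"hand":0,"x":0,"y":0,"z":0,"wx":0,"wy":0,"wz":7.8},{"hand":0,"x":0,"y":0,"z":0,"wx":0,"wy":0,"wz":7.8},{"hand":0,"x":0,"y":0,"z":0,"wx":0,"wy":0,"wz":7.9},{"hand":0,"x":-1,"y":0.27,"z":0,"wx":0,"wy":0,"wz":0},{"hand":0,"x":-1,"y":0.27,"z":0,"wx":0,"wy":0,"wz":0},{"hand":0,"x":-1,"y":0.27,"z":0,"wx":0,"wy":0,"wz":0},{"hand":0,"x":-1,"y":0.27,"z":0,"wx":0,"wy":0,"wz":0},{"hand":0,"x":-1,"y":0.27,"z":0,"wx":0,"wy":0,"wz":0},{"hand":0,"x":-1,"y":0.27,"z":0,"wx":0,"wy":0,"wz":0},{"hand":0,"x":-1,"y":0.27,"z":0,"wx":0,"wy":0,"wz":0},{"hand":0,"x":-1,"y":0.27,"z":0,"wx":0,"wy":0,"wz":0},{"hand":0,"x":-1,"y":0.27,"z":0,"wx":0,"wy":0,"wz":0},{"hand":0,"x":-1,"y":0.27,"z":0,"wx":0,"wy":0,"wz":0}])

```text
time_s: 1.85
position: [0.3705, 0.3369, 0.2973]
tcp_rot: [[-0.193, 0.981, -0.0], [0.981, 0.193, -0.0], [-0.0, -0.001, -1.0]]
force: [-0.1, 0.5, -0.1]
opening: 0.002
```

```bash
python3 -c "
from h import *
st()"
```

```text
t 1.85 sorter mm [-128.1  261.4  297.3] head 101.14 tilt [-0.0005 -0.0003] F [ 0.   0.5 -0.1] op 0.0
```

move_arm(moves=[{"hand":0,"x":-1,"y":0.32,"z":0,"wx":0,"wy":0,"wz":0},{"hand":0,"x":-1,"y":0.32,"z":0,"wx":0,"wy":0,"wz":0},{"hand":0,"x":-1,"y":0.32,"z":0,"wx":0,"wy":0,"wz":0},{"hand":0,"x":-1,"y":0.32,"z":0,"wx":0,"wy":0,"wz":0},{"hand":0,"x":-1,"y":0.32,"z":0,"wx":0,"wy":0,"wz":0},{"hand":0,"x":-1,"y":0.32,"z":0,"wx":0,"wy":0,"wz":0},{"hand":0,"x":-1,"y":0.32,"z":0,"wx":0,"wy":0,"wz":0},{"hand":0,"x":-1,"y":0.32,"z":0,"wx":0,"wy":0,"wz":0},{"hand":0,"x":-1,"y":0.32,"z":0,"wx":0,"wy":0,"wz":0},{"hand":0,"x":-1,"y":0.32,"z":0,"wx":0,"wy":0,"wz":0},{"hand":0,"x":-1,"y":0.32,"z":0,"wx":0,"wy":0,"wz":0},{"hand":0,"x":-1,"y":0.32,"z":0,"wx":0,"wy":0,"wz":0},{"hand":0,"x":-1,"y":0.32,"z":0,"wx":0,"wy":0,"wz":0},{"hand":0,"x":-1,"y":0.32,"z":0,"wx":0,"wy":0,"wz":0},{"hand":0,"x":-1,"y":0.32,"z":0,"wx":0,"wy":0,"wz":0},{"hand":0,"x":-1,"y":0.32,"z":0,"wx":0,"wy":0,"wz":0},{"hand":0,"x":-1,"y":0.32,"z":0,"wx":0,"wy":0,"wz":0},{"hand":0,"x":-1,"y":0.32,"z":0,"wx":0,"wy":0,"wz":0},{"hand":0,"x":-1,"y":0.32,"z":0,"wx":0,"wy":0,"wz":0},{"hand":0,"x":-0.9,"y":0.3,"z":0,"wx":0,"wy":0,"wz":0}])

```text
time_s: 3.85
position: [0.6231, -0.1205, 0.297]
tcp_rot: [[-0.193, 0.981, -0.001], [0.981, 0.193, 0.0], [0.0, -0.001, -1.0]]
force: [-0.3, 0.6, -0.8]
opening: 0.011
```

```bash
python3 -c "
from h import *
st();c=cap('wrist','w1');c=cap('scene','s1')"
```

```text
t 3.85 sorter mm [  31.8 -236.   297. ] head 101.11 tilt [-0.0008  0.0003] F [-0.1  0.7 -0.8] op 0.01
```

View pics/w1.png

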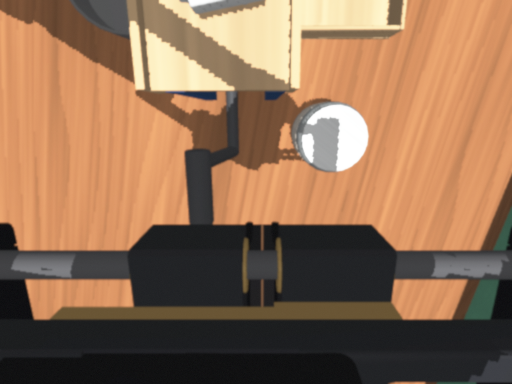

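View pics/s1.png

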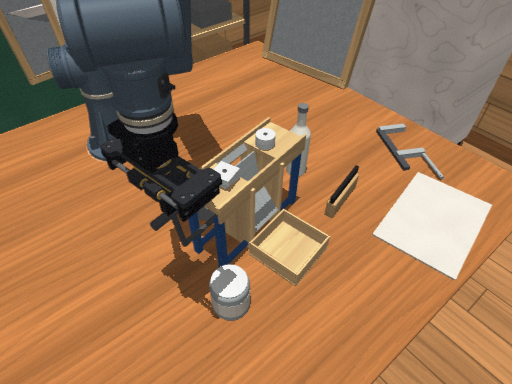

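move_arm(moves=[{"hand":0,"x":0,"y":0,"z":1,"wx":0,"wy":0,"wz":0},{"hand":0,"x":0,"y":0,"z":1,"wx":0,"wy":0,"wz":0},{"hand":0,"x":0,"y":0,"z":1,"wx":0,"wy":0,"wz":0},{"hand":0,"x":0,"y":0,"z":0.76,"wx":0,"wy":0,"wz":0},{"hand":0,"x":0,"y":-0.5,"z":0,"wx":0,"wy":0,"wz":0},{"hand":0,"x":0,"y":-0.4,"z":0,"wx":0,"wy":0,"wz":0},{"hand":0,"x":0,"y":-0.3,"z":0,"wx":0,"wy":0,"wz":0},{"hand":0,"x":0,"y":-0.3,"z":0,"wx":0,"wy":0,"wz":0},{"hand":0,"x":0,"y":-0.3,"z":0,"wx":0,"wy":0,"wz":0},{"hand":0,"x":0,"y":-0.2,"z":0,"wx":0,"wy":0,"wz":0},{"hand":0,"x":0,"y":-0.2,"z":0,"wx":0,"wy":0,"wz":0}])

```text
time_s: 5.05
position: [0.5692, -0.1302, 0.2039]
tcp_rot: [[-0.193, 0.981, 0.002], [0.981, 0.193, -0.0], [-0.001, 0.002, -1.0]]
force: [3.8, 0.9, -2.1]
opening: 0.004
```

```bash
python3 -c "
from h import *
st()"
```

```text
t 5.05 sorter mm [ -23.  -235.1  203.9] head 101.12 tilt [ 0.0018 -0.0003] F [ 3.9  0.2 -2.1] op 0.0
```

Contact at about 4 N; continue to the stop.

move_arm(moves=[{"hand":0,"x":0,"y":-0.15,"z":0,"wx":0,"wy":0,"wz":0},{"hand":0,"x":0,"y":-0.1,"z":0,"wx":0,"wy":0,"wz":0},{"hand":0,"x":0,"y":-0.1,"z":0,"wx":0,"wy":0,"wz":0}])

```text
time_s: 5.35
position: [0.5619, -0.1316, 0.2037]
tcp_rot: [[-0.192, 0.981, 0.004], [0.981, 0.192, 0.0], [-0.0, 0.004, -1.0]]
force: [9.1, 3.2, -6.1]
opening: 0.009
```

```bash
python3 -c "
from h import *
st()"
```

```text
t 5.35 sorter mm [ -30.4 -235.1  203.7] head 101.08 tilt [0.0044 0.0005] F [ 9.6  1.4 -6.1] op 0.01
```

move_arm(moves=[{"hand":0,"x":0,"y":-0.1,"z":0,"wx":0,"wy":0,"wz":0},{"hand":0,"x":0,"y":-0.1,"z":0,"wx":0,"wy":0,"wz":0}])

```text
time_s: 5.55
position: [0.5618, -0.1317, 0.2039]
tcp_rot: [[-0.19, 0.982, 0.015], [0.982, 0.19, 0.002], [-0.001, 0.016, -1.0]]
force: [20.0, 7.7, -12.3]
opening: 0.006
```

```bash
python3 -c "
from h import *
st();c=cap('wrist','w2')"
```

```text
t 5.55 sorter mm [ -30.6 -235.2  203.9] head 100.98 tilt [0.0154 0.0021] F [ 21.1   3.7 -12.3] op 0.01
```

View pics/w2.png

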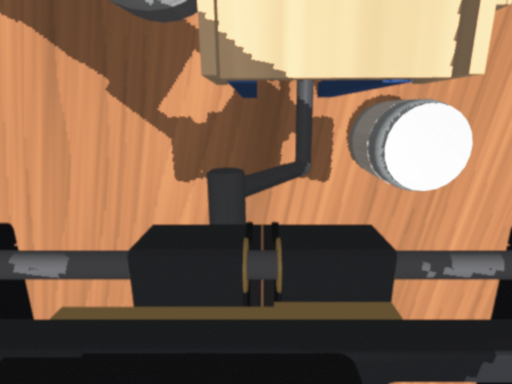

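move_arm(moves=[{"hand":0,"x":0,"y":0.8,"z":0,"wx":0,"wy":0,"wz":0},{"hand":0,"x":0,"y":0.2,"z":-1,"wx":0,"wy":0,"wz":0},{"hand":0,"x":0,"y":0.3,"z":-1,"wx":0,"wy":0,"wz":0},{"hand":0,"x":0.5,"y":0.4,"z":-1,"wx":0,"wy":0,"wz":0},{"hand":0,"x":0.9,"y":0,"z":0,"wx":0,"wy":0,"wz":0},{"hand":0,"x":0.9,"y":0,"z":0,"wx":0,"wy":0,"wz":0},{"hand":0,"x":0.9,"y":0,"z":0,"wx":0,"wy":0,"wz":0},{"hand":0,"x":0.9,"y":0,"z":0,"wx":0,"wy":0,"wz":0}])

```text
time_s: 6.4
position: [0.5756, -0.0235, 0.2785]
tcp_rot: [[-0.193, 0.981, -0.003], [0.981, 0.193, -0.001], [-0.0, -0.004, -1.0]]
force: [-0.4, 0.6, -1.1]
opening: -0.0
```

```bash
python3 -c "
from h import *
st();c=cap('wrist','w3');c=cap('top','t3');c=cap('scene','s3')
a=cv2.imread('pics/s3.png'); cv2.imwrite('pics/s3c.png',cv2.resize(a[95:325,140:360],None,fx=2.6,fy=2.6,interpolation=cv2.INTER_CUBIC))
"
```

```text
t 6.4 sorter mm [   3.8 -131.7  278.5] head 101.13 tilt [-0.0034 -0.0008] F [-0.3  0.6 -1.1] op -0.0
```

View pics/w3.png

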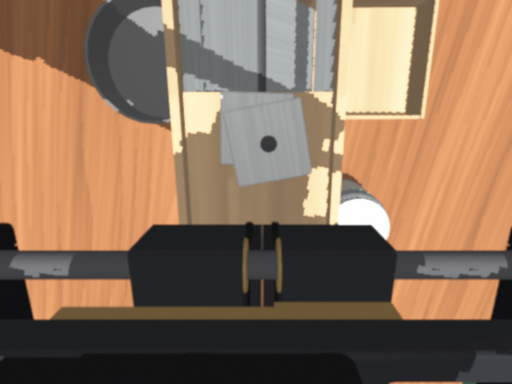

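View pics/t3.png

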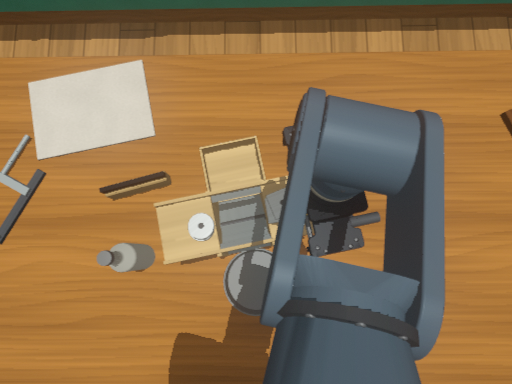

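View pics/s3c.png

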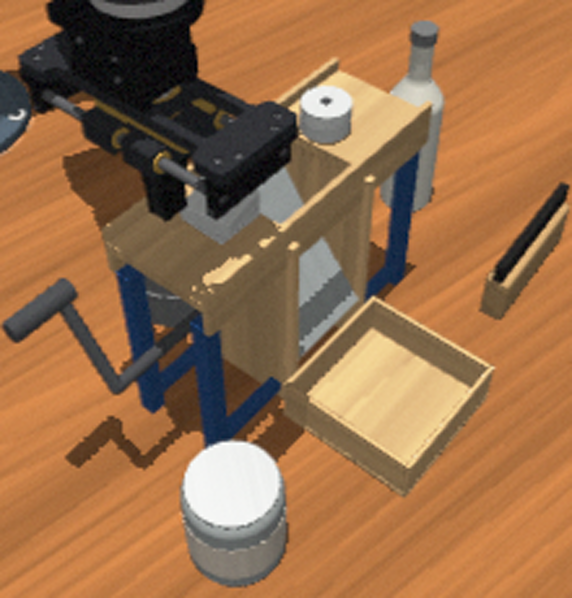

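```bash
cat >> h.py <<'E'
def wpose(d):
    T=np.eye(4); T[:3,:3]=d['rot']; T[:3,3]=d['pos']; d['pose']=T@d['hand_eye']; return d
E
python3 -c "
from h import *
d=wpose(load('w3'))
for n,u,v in [('mark',268,144),('upL',225,110),('floor',210,180)]: print(n,(S(pt(d,u,v))*1e3).round(1))
for n,u,v,h in [('mark',268,144,.257),('c1',221,110,.257),('c2',298,97,.257),('c3',311,173,.257),('c4',239,186,.257),('lowTL',220,93,.241),('lowBL',221,163,.241),('medge',200,92,.225),('railL in',183,150,.225),('rail R',332,150,.225)]: print(n,(S(ray(d,u,v,h))*1e3).round(1))
c=load('s3'); f=lambda x,y:(140+x/2.6,95+y/2.6)
for x,y in [(18,325),(45,305),(60,292)]:
  u,v=f(x,y); print('bar',(S(pt(c,round(u),round(v)))*1e3).round(1))
"
```

```text
mark [  7.8 -80.5 258.7]
upL [-19.  -61.1 241.7]
floor [ -33.  -109.5  226.2]
mark [  7.8 -80.7 257. ]
c1 [-19.5 -61.2 257. ]
c2 [ 24.8 -53.9 257. ]
c3 [ 34.1 -98.2 257. ]
c4 [  -9.9 -106.4  257. ]
lowTL [-21.9 -51.  241. ]
lowBL [-22.7 -94.7 241. ]
medge [-37.4 -49.5 225. ]
railL in [-51.3 -88.2 225. ]
rail R [ 53.3 -88.  225. ]
bar [ -43.5 -246.3  215.8]
bar [ -45.4 -220.1  214.5]
bar [ -45.1 -204.5  215.9]
```

move_arm(moves=[{"hand":0,"x":0,"y":0.16,"z":0.9,"wx":0,"wy":0,"wz":0},{"hand":0,"x":0,"y":0,"z":0.4,"wx":0,"wy":0,"wz":0},{"hand":0,"x":0.4,"y":0,"z":0,"wx":0,"wy":0,"wz":0},{"hand":0,"x":0.3,"y":0,"z":0,"wx":0,"wy":0,"wz":0},{"hand":0,"x":0.3,"y":0,"z":0,"wx":0,"wy":0,"wz":0},{"hand":0,"x":0.3,"y":0,"z":0,"wx":0,"wy":0,"wz":0}])

```text
time_s: 7.15
position: [0.5751, 0.0093, 0.2468]
tcp_rot: [[-0.193, 0.981, 0.001], [0.981, 0.193, -0.0], [-0.001, 0.001, -1.0]]
force: [0.2, -0.5, 0.4]
opening: 0.006
```

```bash
python3 -c "
from h import *
st();c=cap('wrist','w4')
"
```

```text
t 7.15 sorter mm [  9.7 -99.4 246.8] head 101.15 tilt [ 0.0011 -0.0005] F [ 0.1 -0.5  0.4] op 0.01
```

View pics/w4.png

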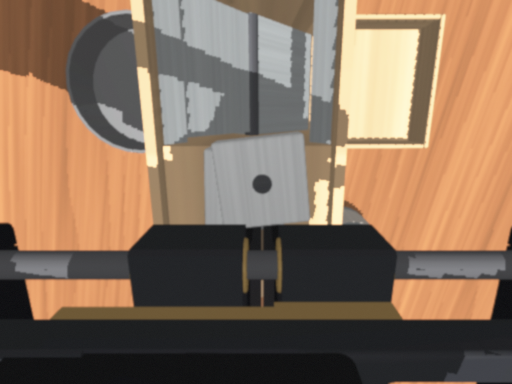

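move_arm(moves=[{"hand":0,"x":0.3,"y":0,"z":0,"wx":0,"wy":0,"wz":0},{"hand":0,"x":0.3,"y":0,"z":0,"wx":0,"wy":0,"wz":0},{"hand":0,"x":0.3,"y":0,"z":0,"wx":0,"wy":0,"wz":0},{"hand":0,"x":0.3,"y":0,"z":0,"wx":0,"wy":0,"wz":0}])

```text
time_s: 7.6
position: [0.5691, 0.039, 0.2461]
tcp_rot: [[-0.193, 0.981, 0.0], [0.981, 0.193, 0.0], [0.0, 0.0, -1.0]]
force: [-0.4, -0.0, -0.0]
opening: 0.007
```

```bash
python3 -c "
from h import *
st();c=cap('wrist','w5')
"
```

```text
t 7.6 sorter mm [  9.5 -69.1 246.1] head 101.13 tilt [0.0001 0.0003] F [-0.4  0.  -0. ] op 0.01
```

View pics/w5.png

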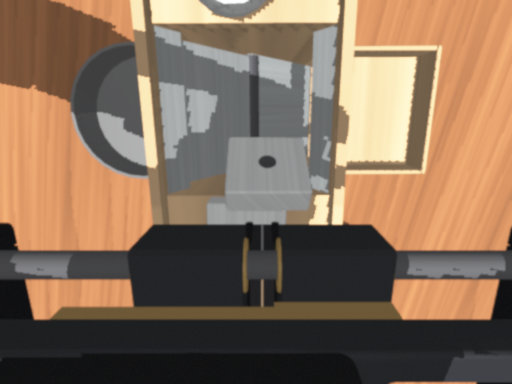

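move_arm(moves=[{"hand":0,"x":0.2,"y":0,"z":0,"wx":0,"wy":0,"wz":0},{"hand":0,"x":0,"y":0,"z":0,"wx":0,"wy":0,"wz":0},{"hand":0,"x":0,"y":0,"z":0,"wx":0,"wy":0,"wz":0}])

```text
time_s: 7.95
position: [0.5682, 0.0432, 0.246]
tcp_rot: [[-0.193, 0.981, -0.0], [0.981, 0.193, -0.0], [-0.0, -0.0, -1.0]]
force: [-0.3, 0.3, 0.7]
opening: 0.006
```

```bash
python3 -c "
from h import *
st();c=cap('wrist','w6')
"
```

```text
t 7.95 sorter mm [  9.4 -64.9 246. ] head 101.14 tilt [-0.0001 -0.0001] F [-0.3  0.3  0.7] op 0.01
```

View pics/w6.png

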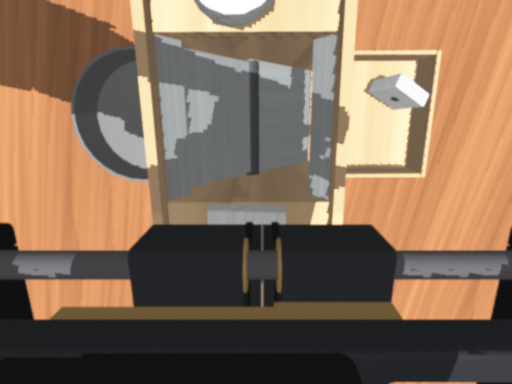

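move_arm(moves=[{"hand":0,"x":-0.2,"y":0,"z":-0.7,"wx":0,"wy":0,"wz":0},{"hand":0,"x":0,"y":0,"z":-0.7,"wx":0,"wy":0,"wz":0},{"hand":0,"x":-0.95,"y":-0.57,"z":0,"wx":0,"wy":0,"wz":0},{"hand":0,"x":-0.95,"y":-0.57,"z":0,"wx":0,"wy":0,"wz":0},{"hand":0,"x":-0.95,"y":-0.57,"z":0,"wx":0,"wy":0,"wz":0},{"hand":0,"x":-0.95,"y":-0.57,"z":0,"wx":0,"wy":0,"wz":0},{"hand":0,"x":-0.95,"y":-0.57,"z":0,"wx":0,"wy":0,"wz":0},{"hand":0,"x":-0.95,"y":-0.57,"z":0,"wx":0,"wy":0,"wz":0},{"hand":0,"x":-0.95,"y":-0.57,"z":0,"wx":0,"wy":0,"wz":0},{"hand":0,"x":0,"y":0,"z":1,"wx":0,"wy":0,"wz":0},{"hand":0,"x":0,"y":0,"z":1,"wx":0,"wy":0,"wz":0},{"hand":0,"x":0,"y":0,"z":1,"wx":0,"wy":0,"wz":0}])

```text
time_s: 9.2
position: [0.5035, -0.1451, 0.2056]
tcp_rot: [[-0.192, 0.981, 0.001], [0.981, 0.192, -0.001], [-0.001, 0.001, -1.0]]
force: [0.2, 0.4, -0.9]
opening: 0.002
```

```bash
python3 -c "
from h import *
st();c=cap('wrist','w7');c=cap('scene','s7')
"
```

```text
t 9.2 sorter mm [ -90.4 -237.1  205.6] head 101.04 tilt [ 0.0011 -0.0006] F [ 0.3  0.3 -0.9] op 0.0
```

View pics/w7.png

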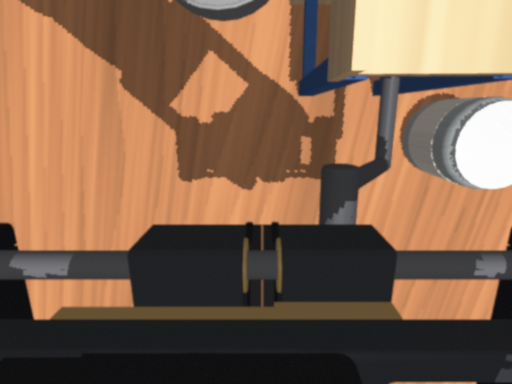

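View pics/s7.png

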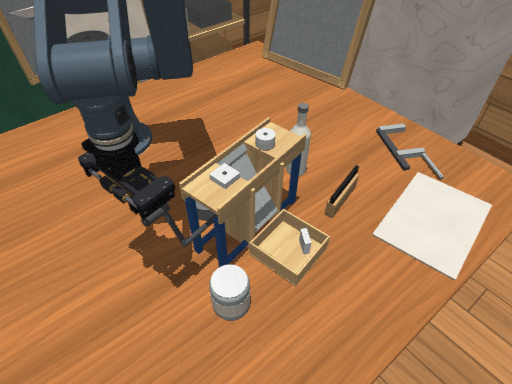

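move_arm(moves=[{"hand":0,"x":0,"y":0.6,"z":0.1,"wx":0,"wy":0,"wz":0},{"hand":0,"x":0,"y":0.5,"z":0,"wx":0,"wy":0,"wz":0},{"hand":0,"x":0,"y":0.5,"z":0,"wx":0,"wy":0,"wz":0},{"hand":0,"x":0,"y":0.5,"z":0,"wx":0,"wy":0,"wz":0},{"hand":0,"x":0,"y":0.5,"z":0,"wx":0,"wy":0,"wz":0},{"hand":0,"x":0,"y":0.5,"z":0,"wx":0,"wy":0,"wz":0},{"hand":0,"x":0,"y":0.5,"z":0,"wx":0,"wy":0,"wz":0},{"hand":0,"x":0,"y":0.5,"z":0,"wx":0,"wy":0,"wz":0},{"hand":0,"x":0,"y":0.3,"z":0,"wx":0,"wy":0,"wz":0},{"hand":0,"x":0,"y":0.2,"z":0,"wx":0,"wy":0,"wz":0}])

```text
time_s: 10.3
position: [0.6161, -0.1215, 0.2023]
tcp_rot: [[-0.193, 0.981, -0.003], [0.981, 0.193, 0.001], [0.001, -0.002, -1.0]]
force: [-4.1, -0.7, -1.9]
opening: 0.003
```

```bash
python3 -c "
from h import *
st()
"
```

```text
t 10.3 sorter mm [  24.7 -235.6  202.3] head 101.16 tilt [-0.0027  0.0009] F [-4.2  0.1 -1.9] op 0.0
```

move_arm(moves=[{"hand":0,"x":0,"y":0.15,"z":0,"wx":0,"wy":0,"wz":0},{"hand":0,"x":0,"y":0.15,"z":0,"wx":0,"wy":0,"wz":0},{"hand":0,"x":0,"y":0.1,"z":0,"wx":0,"wy":0,"wz":0}])

```text
time_s: 10.6
position: [0.6247, -0.12, 0.203]
tcp_rot: [[-0.193, 0.981, -0.004], [0.981, 0.193, 0.0], [0.001, -0.004, -1.0]]
force: [-7.9, -1.8, -0.1]
opening: 0.003
```

```bash
python3 -c "
from h import *
st()
"
```

```text
t 10.6 sorter mm [  33.5 -235.9  203. ] head 101.14 tilt [-0.0039  0.0003] F [-8.1 -0.2 -0.1] op 0.0
```

move_arm(moves=[{"hand":0,"x":0,"y":0.12,"z":0,"wx":0,"wy":0,"wz":0},{"hand":0,"x":0,"y":0.1,"z":0,"wx":0,"wy":0,"wz":0}])

```text
time_s: 10.8
position: [0.6249, -0.1199, 0.203]
tcp_rot: [[-0.194, 0.981, -0.016], [0.981, 0.194, -0.001], [0.002, -0.016, -1.0]]
force: [-18.9, -5.0, 7.2]
opening: 0.004
```

```bash
python3 -c "
from h import *
st()
"
```

```text
t 10.8 sorter mm [  33.6 -235.8  203. ] head 101.2 tilt [-0.0163 -0.0014] F [-19.5  -1.3   7.2] op 0.0
```

move_arm(moves=[{"hand":0,"x":0,"y":-0.8,"z":0,"wx":0,"wy":0,"wz":0},{"hand":0,"x":0,"y":-0.3,"z":-1,"wx":0,"wy":0,"wz":0},{"hand":0,"x":0,"y":-0.3,"z":-1,"wx":0,"wy":0,"wz":0},{"hand":0,"x":0,"y":-0.3,"z":-1,"wx":0,"wy":0,"wz":0},{"hand":0,"x":1,"y":0,"z":-0.2,"wx":0,"wy":0,"wz":0},{"hand":0,"x":1,"y":0,"z":0,"wx":0,"wy":0,"wz":0},{"hand":0,"x":1,"y":0,"z":0,"wx":0,"wy":0,"wz":0},{"hand":0,"x":1,"y":0,"z":0,"wx":0,"wy":0,"wz":0},{"hand":0,"x":1,"y":0,"z":0,"wx":0,"wy":0,"wz":0},{"hand":0,"x":1,"y":0,"z":0,"wx":0,"wy":0,"wz":0},{"hand":0,"x":1,"y":0,"z":0,"wx":0,"wy":0,"wz":0},{"hand":0,"x":1,"y":0,"z":0,"wx":0,"wy":0,"wz":0},{"hand":0,"x":0.6,"y":0,"z":0,"wx":0,"wy":0,"wz":0}])

```text
time_s: 12.1
position: [0.5496, 0.0858, 0.285]
tcp_rot: [[-0.194, 0.981, 0.005], [0.981, 0.194, 0.001], [0.0, 0.006, -1.0]]
force: [-0.0, -0.4, -0.0]
opening: 0.005
```

```bash
python3 -c "
from h import *
st();c=cap('wrist','w8');c=cap('scene','s8')
"
```

```text
t 12.1 sorter mm [ -0.7 -19.5 285. ] head 101.19 tilt [0.0054 0.0014] F [-0.1 -0.4 -0. ] op 0.01
```

View pics/w8.png

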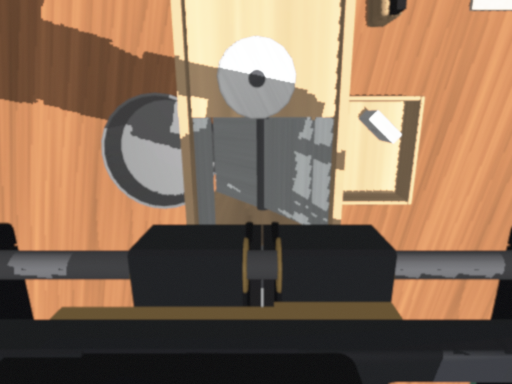

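View pics/s8.png

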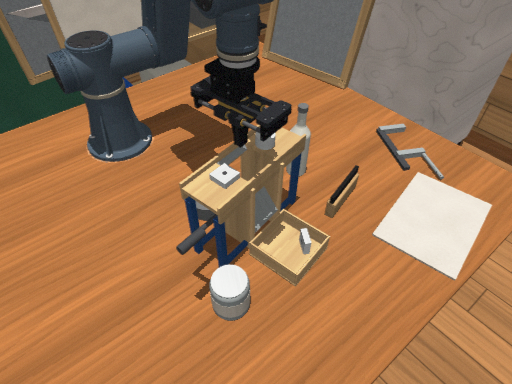

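```bash
python3 -c "
from h import *
d=wpose(load('w8'))
for n,u,v,h in [('mark',257,79,.257),('L',218,79,.257),('R',296,79,.257),('T',257,38,.257),('medge',200,118,.225)]: print(n,(S(ray(d,u,v,h))*1e3).round(1),(S(pt(d,u,v))*1e3).round(1))
i=load('w8')['image'][10:240,150:450,::-1]; cv2.imwrite('pics/w8c.png',cv2.resize(i,None,fx=2.6,fy=2.6,interpolation=2))
"
```

```text
mark [ -3.1  68.6 257. ] [ -3.1  68.3 259.2]
L [-25.8  68.5 257. ] [-25.6  68.3 259. ]
R [ 19.7  68.6 257. ] [ 23.1  71.5 226.7]
T [ -3.   90.4 257. ] [ -3.   90.3 257.2]
medge [-43.4  45.7 225. ] [-45.1  45.5 216.3]
```

View pics/w8c.png

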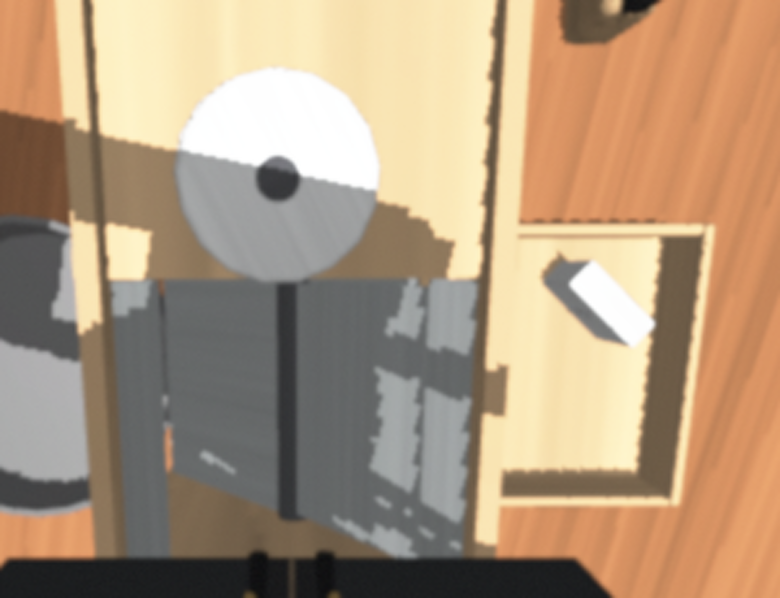

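move_arm(moves=[{"hand":0,"x":0.96,"y":-0.1,"z":0,"wx":0,"wy":0,"wz":0},{"hand":0,"x":0.96,"y":0,"z":0,"wx":0,"wy":0,"wz":0},{"hand":0,"x":0.96,"y":0,"z":0,"wx":0,"wy":0,"wz":0},{"hand":0,"x":0.96,"y":0,"z":0,"wx":0,"wy":0,"wz":0},{"hand":0,"x":0.96,"y":0,"z":0,"wx":0,"wy":0,"wz":0},{"hand":0,"x":0.96,"y":0,"z":0,"wx":0,"wy":0,"wz":0},{"hand":0,"x":0,"y":0,"z":0.8,"wx":0,"wy":0,"wz":0},{"hand":0,"x":0,"y":0,"z":0.75,"wx":0,"wy":0,"wz":0},{"hand":0,"x":0,"y":0,"z":0,"wx":0,"wy":0,"wz":0}])

```text
time_s: 13.1
position: [0.5174, 0.2236, 0.2428]
tcp_rot: [[-0.192, 0.981, -0.004], [0.981, 0.192, -0.001], [-0.0, -0.004, -1.0]]
force: [-0.3, -0.2, 0.5]
opening: 0.005
```

```bash
python3 -c "
from h import *
st();c=cap('scene','s9')
cv2.imwrite('pics/s9c.png',cv2.resize(c['image'][90:290,160:370,::-1],None,fx=2.8,fy=2.8,interpolation=2))
"
```

```text
t 13.1 sorter mm [ -5.7 122.  242.8] head 101.09 tilt [-0.0036 -0.0011] F [-0.4 -0.1  0.5] op 0.01
```

View pics/s9c.png

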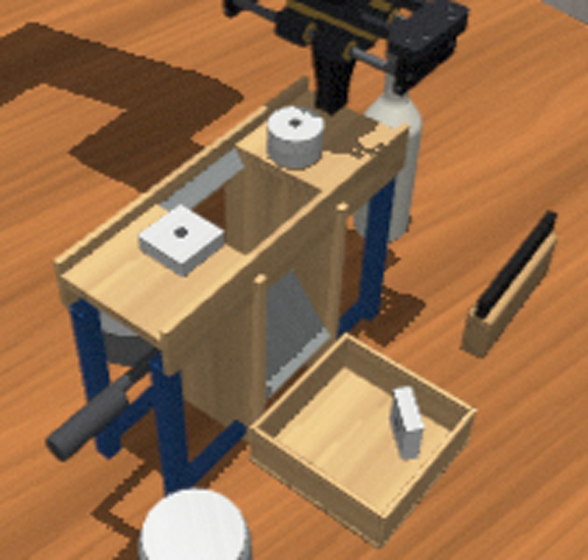

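move_arm(moves=[{"hand":0,"x":0,"y":0.1,"z":-0.15,"wx":0,"wy":0,"wz":0},{"hand":0,"x":-0.6,"y":0,"z":0,"wx":0,"wy":0,"wz":0},{"hand":0,"x":-0.3,"y":0,"z":0,"wx":0,"wy":0,"wz":0},{"hand":0,"x":-0.3,"y":0,"z":0,"wx":0,"wy":0,"wz":0},{"hand":0,"x":-0.3,"y":0,"z":0,"wx":0,"wy":0,"wz":0}])

```text
time_s: 13.65
position: [0.528, 0.1874, 0.249]
tcp_rot: [[-0.192, 0.981, 0.001], [0.981, 0.192, 0.0], [0.0, 0.001, -1.0]]
force: [0.1, 0.9, 0.6]
opening: 0.008
```

```bash
python3 -c "
from h import *
st();c=cap('scene','s10')
cv2.imwrite('pics/s10c.png',cv2.resize(c['image'][90:290,160:370,::-1],None,fx=2.8,fy=2.8,interpolation=2))
"
```

```text
t 13.65 sorter mm [ -2.3  84.5 249. ] head 101.09 tilt [0.0006 0.0004] F [0.2 0.8 0.6] op 0.01
```

View pics/s10c.png

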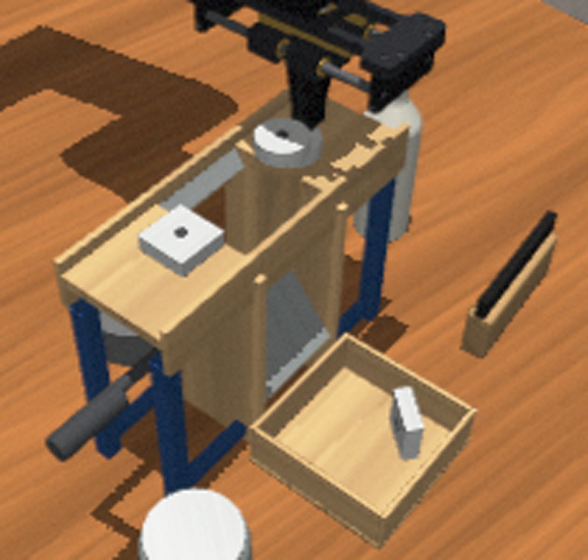

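move_arm(moves=[{"hand":0,"x":-0.3,"y":0,"z":0.05,"wx":0,"wy":0,"wz":0},{"hand":0,"x":-0.3,"y":0,"z":0.05,"wx":0,"wy":0,"wz":0},{"hand":0,"x":-0.2,"y":0,"z":0,"wx":0,"wy":0,"wz":0},{"hand":0,"x":0,"y":0,"z":0,"wx":0,"wy":0,"wz":0},{"hand":0,"x":0,"y":0,"z":0,"wx":0,"wy":0,"wz":0}])

```text
time_s: 14.2
position: [0.5316, 0.1686, 0.246]
tcp_rot: [[-0.193, 0.981, -0.0], [0.981, 0.193, 0.0], [0.0, -0.0, -1.0]]
force: [-0.5, -0.2, -0.7]
opening: 0.005
```

```bash
python3 -c "
from h import *
st();c=cap('scene','s11')
cv2.imwrite('pics/s11c.png',cv2.resize(c['image'][90:290,160:370,::-1],None,fx=2.8,fy=2.8,interpolation=2))
"
```

```text
t 14.2 sorter mm [ -2.4  65.3 246. ] head 101.12 tilt [-0.0002  0.0001] F [-0.5 -0.1 -0.7] op 0.01
```

View pics/s11c.png

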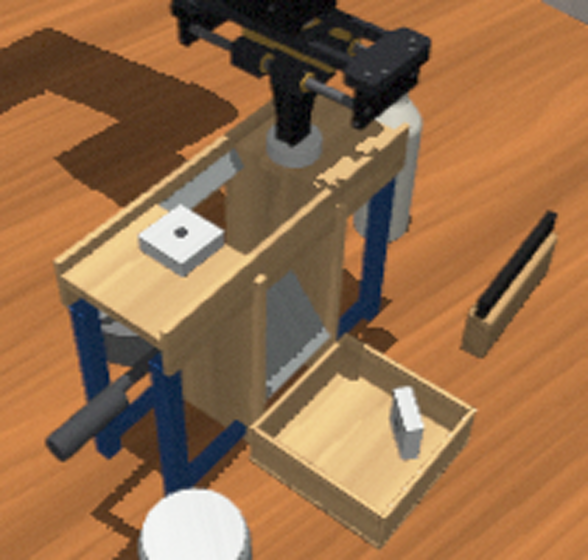

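move_arm(moves=[{"hand":0,"x":0,"y":0,"z":-0.8,"wx":0,"wy":0,"wz":0},{"hand":0,"x":0,"y":0,"z":-0.8,"wx":0,"wy":0,"wz":0},{"hand":0,"x":-0.9,"y":0,"z":0,"wx":0,"wy":0,"wz":0},{"hand":0,"x":-0.9,"y":0,"z":0,"wx":0,"wy":0,"wz":0},{"hand":0,"x":-0.9,"y":0,"z":0,"wx":0,"wy":0,"wz":0},{"hand":0,"x":-0.8,"y":0,"z":0,"wx":0,"wy":0,"wz":0},{"hand":0,"x":0,"y":0,"z":0,"wx":0,"wy":0,"wz":0}])

```text
time_s: 14.95
position: [0.5491, 0.0811, 0.2861]
tcp_rot: [[-0.191, 0.982, 0.001], [0.982, 0.191, -0.001], [-0.001, 0.0, -1.0]]
force: [-0.4, 0.5, -0.0]
opening: 0.005
```

```bash
python3 -c "
from h import *
st();c=cap('wrist','w12')
"
```

```text
t 14.95 sorter mm [ -2.  -24.  286.1] head 101.0 tilt [ 0.0006 -0.0007] F [-0.3  0.6 -0. ] op 0.01
```

View pics/w12.png

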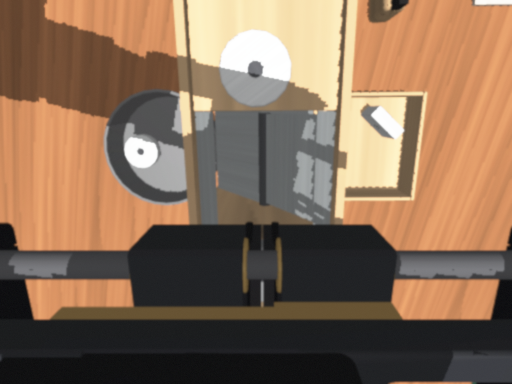

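```bash
python3 -c "
from h import *
d=wpose(load('w12'))
for n,u,v,h in [('mark',255,69,.241),('T',255,31,.241)]: print(n,(S(ray(d,u,v,h))*1e3).round(1),(S(pt(d,u,v))*1e3).round(1))
"
```

```text
mark [ -5.8  71.6 241. ] [ -5.8  71.5 241.9]
T [ -5.6  93.3 241. ] [ -5.6  93.1 241.8]
```

move_arm(moves=[{"hand":0,"x":1,"y":-0.1,"z":0,"wx":0,"wy":0,"wz":0},{"hand":0,"x":1,"y":0,"z":0,"wx":0,"wy":0,"wz":0},{"hand":0,"x":1,"y":0,"z":0,"wx":0,"wy":0,"wz":0},{"hand":0,"x":1,"y":0,"z":0,"wx":0,"wy":0,"wz":0},{"hand":0,"x":1,"y":0,"z":0,"wx":0,"wy":0,"wz":0},{"hand":0,"x":0.9,"y":0,"z":0,"wx":0,"wy":0,"wz":0},{"hand":0,"x":0,"y":0,"z":0.8,"wx":0,"wy":0,"wz":0},{"hand":0,"x":0,"y":0,"z":0.8,"wx":0,"wy":0,"wz":0},{"hand":0,"x":0,"y":0,"z":0.3,"wx":0,"wy":0,"wz":0},{"hand":0,"x":0,"y":0,"z":0,"wx":0,"wy":0,"wz":0}])

```text
time_s: 16.0
position: [0.5162, 0.2277, 0.2375]
tcp_rot: [[-0.194, 0.981, -0.003], [0.981, 0.194, -0.0], [0.0, -0.003, -1.0]]
force: [0.3, -0.3, 0.0]
opening: 0.002
```

```bash
python3 -c "
from h import *
st()
"
```

```text
t 16.0 sorter mm [ -6.1 126.2 237.5] head 101.19 tilt [-0.0031 -0.0004] F [ 0.3 -0.3  0. ] op 0.0
```

move_arm(moves=[{"hand":0,"x":0,"y":0,"z":0.25,"wx":0,"wy":0,"wz":0},{"hand":0,"x":-0.6,"y":0,"z":0,"wx":0,"wy":0,"wz":0},{"hand":0,"x":-0.3,"y":0,"z":0,"wx":0,"wy":0,"wz":0},{"hand":0,"x":-0.3,"y":0,"z":0,"wx":0,"wy":0,"wz":0},{"hand":0,"x":-0.3,"y":0,"z":0,"wx":0,"wy":0,"wz":0}])

```text
time_s: 16.5
position: [0.5252, 0.1893, 0.2327]
tcp_rot: [[-0.192, 0.981, 0.001], [0.981, 0.192, 0.0], [0.0, 0.001, -1.0]]
force: [-0.1, 0.4, -0.3]
opening: 0.003
```

```bash
python3 -c "
from h import *
st()
"
```

```text
t 16.5 sorter mm [ -4.7  86.8 232.7] head 101.08 tilt [0.0008 0.0004] F [ 0.   0.4 -0.3] op 0.0
```

move_arm(moves=[{"hand":0,"x":-0.3,"y":0,"z":0,"wx":0,"wy":0,"wz":0},{"hand":0,"x":-0.3,"y":0,"z":0,"wx":0,"wy":0,"wz":0},{"hand":0,"x":-0.3,"y":0,"z":0,"wx":0,"wy":0,"wz":0},{"hand":0,"x":0,"y":0,"z":0,"wx":0,"wy":0,"wz":0},{"hand":0,"x":0,"y":0,"z":0,"wx":0,"wy":0,"wz":0}])

```text
time_s: 17.0
position: [0.5291, 0.1679, 0.2322]
tcp_rot: [[-0.193, 0.981, -0.0], [0.981, 0.193, 0.0], [0.0, -0.0, -1.0]]
force: [0.6, 0.8, -0.2]
opening: 0.002
```

```bash
python3 -c "
from h import *
st();c=cap('scene','s13')
cv2.imwrite('pics/s13c.png',cv2.resize(c['image'][90:290,160:370,::-1],None,fx=2.8,fy=2.8,interpolation=2))
"
```

```text
t 17.0 sorter mm [ -4.9  65.1 232.2] head 101.1 tilt [-0.0002  0.    ] F [ 0.7  0.7 -0.2] op 0.0
```

View pics/s13c.png

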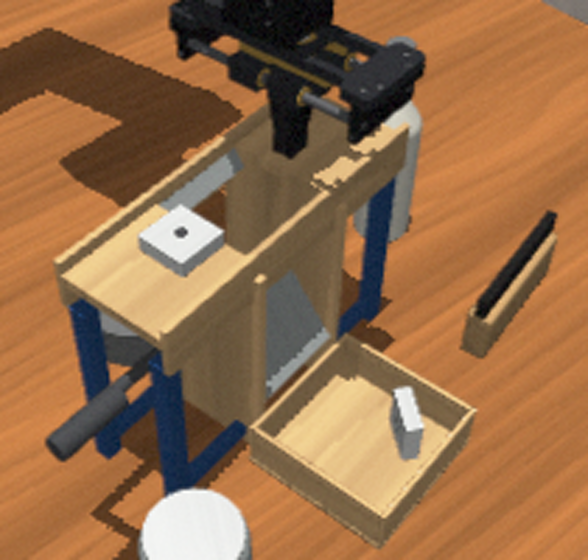

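move_arm(moves=[{"hand":0,"x":0,"y":0,"z":-0.8,"wx":0,"wy":0,"wz":0},{"hand":0,"x":0,"y":0,"z":-1,"wx":0,"wy":0,"wz":0},{"hand":0,"x":-0.9,"y":0,"z":-0.5,"wx":0,"wy":0,"wz":0},{"hand":0,"x":-1,"y":0,"z":0,"wx":0,"wy":0,"wz":0},{"hand":0,"x":-1,"y":0,"z":0,"wx":0,"wy":0,"wz":0},{"hand":0,"x":-1,"y":0,"z":0,"wx":0,"wy":0,"wz":0}])

```text
time_s: 17.65
position: [0.5479, 0.0722, 0.29]
tcp_rot: [[-0.194, 0.981, 0.0], [0.981, 0.194, 0.0], [-0.0, 0.0, -1.0]]
force: [-0.2, -0.5, -0.5]
opening: 0.003
```

```bash
python3 -c "
from h import *
st();c=cap('wrist','w14')
"
```

```text
t 17.65 sorter mm [ -4.9 -32.5 290. ] head 101.2 tilt [0.0003 0.    ] F [-0.3 -0.5 -0.5] op 0.0
```

View pics/w14.png

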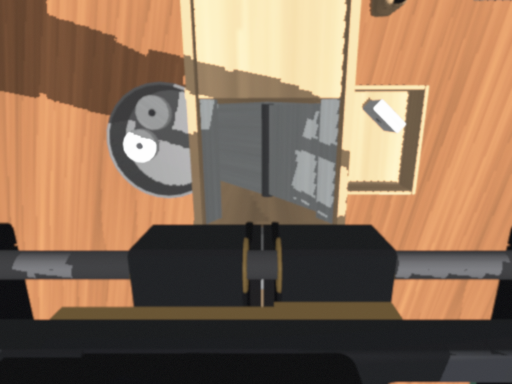

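Both discs lie flat in the tub at (152,112) and (140,147). Next I move the lever back.

move_arm(moves=[{"hand":0,"x":-0.9,"y":0.4,"z":0,"wx":0,"wy":0,"wz":0},{"hand":0,"x":-0.9,"y":0.4,"z":0,"wx":0,"wy":0,"wz":0},{"hand":0,"x":-0.9,"y":0.4,"z":0,"wx":0,"wy":0,"wz":0},{"hand":0,"x":-0.9,"y":0.4,"z":0,"wx":0,"wy":0,"wz":0},{"hand":0,"x":-0.9,"y":0.4,"z":0,"wx":0,"wy":0,"wz":0},{"hand":0,"x":-0.9,"y":0.4,"z":0,"wx":0,"wy":0,"wz":0},{"hand":0,"x":-0.9,"y":0.5,"z":0,"wx":0,"wy":0,"wz":0},{"hand":0,"x":-0.9,"y":0.5,"z":0,"wx":0,"wy":0,"wz":0},{"hand":0,"x":-0.9,"y":0.5,"z":0,"wx":0,"wy":0,"wz":0},{"hand":0,"x":0,"y":0,"z":0,"wx":0,"wy":0,"wz":0}])

```text
time_s: 18.7
position: [0.6845, -0.1096, 0.289]
tcp_rot: [[-0.191, 0.982, 0.001], [0.982, 0.191, -0.001], [-0.001, 0.001, -1.0]]
force: [0.1, 0.6, -0.5]
opening: 0.004
```

```bash
python3 -c "
from h import *
st()
"
```

```text
t 18.7 sorter mm [  94.1 -237.2  289. ] head 101.02 tilt [ 0.0011 -0.0012] F [ 0.3  0.6 -0.5] op 0.0
```

move_arm(moves=[{"hand":0,"x":0,"y":0,"z":1,"wx":0,"wy":0,"wz":0},{"hand":0,"x":0,"y":0,"z":1,"wx":0,"wy":0,"wz":0},{"hand":0,"x":0,"y":0,"z":1,"wx":0,"wy":0,"wz":0},{"hand":0,"x":0,"y":0,"z":0.44,"wx":0,"wy":0,"wz":0},{"hand":0,"x":0,"y":-0.6,"z":0,"wx":0,"wy":0,"wz":0},{"hand":0,"x":0,"y":-0.5,"z":0,"wx":0,"wy":0,"wz":0},{"hand":0,"x":0,"y":-0.5,"z":0,"wx":0,"wy":0,"wz":0},{"hand":0,"x":0,"y":-0.5,"z":0,"wx":0,"wy":0,"wz":0},{"hand":0,"x":0,"y":-0.5,"z":0,"wx":0,"wy":0,"wz":0},{"hand":0,"x":0,"y":-0.5,"z":0,"wx":0,"wy":0,"wz":0},{"hand":0,"x":0,"y":-0.5,"z":0,"wx":0,"wy":0,"wz":0},{"hand":0,"x":0,"y":-0.5,"z":0,"wx":0,"wy":0,"wz":0},{"hand":0,"x":0,"y":-0.4,"z":0,"wx":0,"wy":0,"wz":0},{"hand":0,"x":0,"y":-0.2,"z":0,"wx":0,"wy":0,"wz":0}])

```text
time_s: 20.1
position: [0.5667, -0.1296, 0.2037]
tcp_rot: [[-0.193, 0.981, 0.0], [0.981, 0.193, 0.001], [0.001, 0.0, -1.0]]
force: [3.6, 0.7, -3.0]
opening: 0.004
```

```bash
python3 -c "
from h import *
st()
"
```

```text
t 20.1 sorter mm [ -25.3 -234.1  203.7] head 101.12 tilt [0.0002 0.0008] F [ 3.7 -0.  -3. ] op 0.0
```

move_arm(moves=[{"hand":0,"x":0,"y":-0.15,"z":0,"wx":0,"wy":0,"wz":0},{"hand":0,"x":0,"y":-0.15,"z":0,"wx":0,"wy":0,"wz":0},{"hand":0,"x":0,"y":-0.1,"z":0,"wx":0,"wy":0,"wz":0},{"hand":0,"x":0,"y":0,"z":0,"wx":0,"wy":0,"wz":0}])

```text
time_s: 20.5
position: [0.5618, -0.131, 0.2039]
tcp_rot: [[-0.191, 0.981, 0.01], [0.982, 0.191, 0.002], [0.0, 0.01, -1.0]]
force: [11.6, 4.4, -7.9]
opening: 0.002
```

```bash
python3 -c "
from h import *
st()
"
```

```text
t 20.5 sorter mm [ -30.4 -234.6  203.9] head 101.04 tilt [0.0099 0.002 ] F [12.3  2.1 -7.9] op 0.0
```

move_arm(moves=[{"hand":0,"x":0,"y":-0.12,"z":0,"wx":0,"wy":0,"wz":0},{"hand":0,"x":0,"y":0.8,"z":0,"wx":0,"wy":0,"wz":0},{"hand":0,"x":0,"y":0.2,"z":-1,"wx":0,"wy":0,"wz":0},{"hand":0,"x":0,"y":0.3,"z":-1,"wx":0,"wy":0,"wz":0},{"hand":0,"x":0.5,"y":0.3,"z":-1,"wx":0,"wy":0,"wz":0},{"hand":0,"x":0.9,"y":0,"z":0,"wx":0,"wy":0,"wz":0},{"hand":0,"x":0.9,"y":0,"z":0,"wx":0,"wy":0,"wz":0},{"hand":0,"x":0.9,"y":0,"z":0,"wx":0,"wy":0,"wz":0},{"hand":0,"x":0.9,"y":0,"z":0,"wx":0,"wy":0,"wz":0},{"hand":0,"x":0,"y":0,"z":0,"wx":0,"wy":0,"wz":0}])

```text
time_s: 21.5
position: [0.572, -0.022, 0.2786]
tcp_rot: [[-0.196, 0.981, -0.004], [0.981, 0.196, 0.001], [0.001, -0.004, -1.0]]
force: [1.4, 0.1, -0.3]
opening: 0.007
```

```bash
python3 -c "
from h import *
st();c=cap('wrist','w15');c=cap('scene','s15')
cv2.imwrite('pics/s15c.png',cv2.resize(c['image'][90:290,140:370,::-1],None,fx=2.8,fy=2.8,interpolation=2))
"
```

```text
t 21.5 sorter mm [   0.5 -129.5  278.6] head 101.31 tilt [-0.0041  0.0007] F [ 1.4 -0.2 -0.3] op 0.01
```

View pics/w15.png

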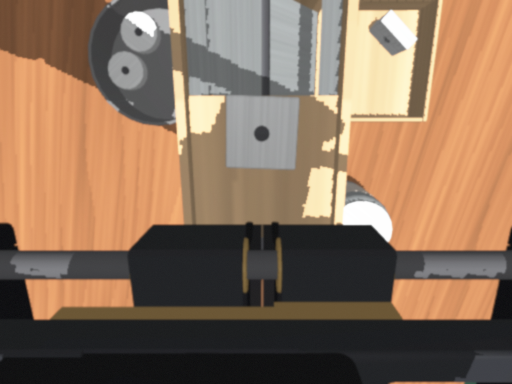

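View pics/s15c.png

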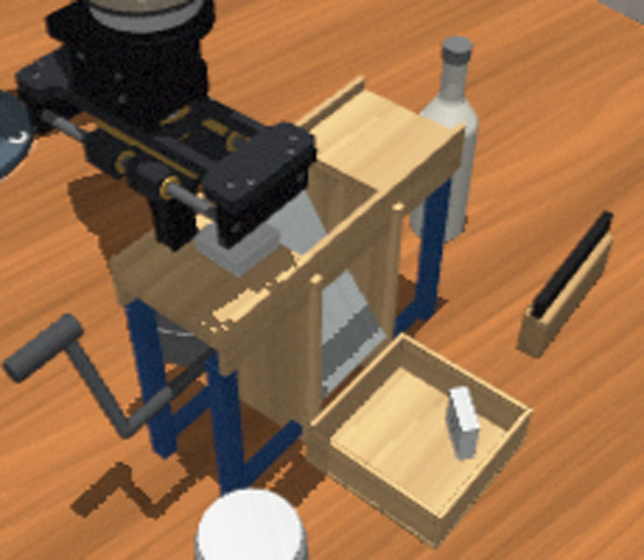

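move_arm(moves=[{"hand":0,"x":0,"y":0,"z":0.9,"wx":0,"wy":0,"wz":0},{"hand":0,"x":0,"y":0,"z":0.7,"wx":0,"wy":0,"wz":0},{"hand":0,"x":0,"y":0,"z":0.2,"wx":0,"wy":0,"wz":0},{"hand":0,"x":0,"y":0,"z":0,"wx":0,"wy":0,"wz":0},{"hand":0,"x":0.5,"y":0,"z":0,"wx":0,"wy":0,"wz":0},{"hand":0,"x":0.3,"y":0,"z":0,"wx":0,"wy":0,"wz":0}])

```text
time_s: 22.2
position: [0.5705, -0.004, 0.2347]
tcp_rot: [[-0.193, 0.981, 0.001], [0.981, 0.193, 0.0], [-0.0, 0.001, -1.0]]
force: [0.1, 0.2, 0.6]
opening: 0.005
```

```bash
python3 -c "
from h import *
st()
d=wpose(load('w15'));print((S(ray(d,262,133,.241))*1e3).round(1))
"
```

```text
t 22.2 sorter mm [   2.6 -111.6  234.7] head 101.11 tilt [0.0013 0.0001] F [0.1 0.2 0.6] op 0.01
[  0.7 -73.1 241. ]
```

move_arm(moves=[{"hand":0,"x":0.2,"y":-0.06,"z":0.1,"wx":0,"wy":0,"wz":0},{"hand":0,"x":0.3,"y":0,"z":0,"wx":0,"wy":0,"wz":0},{"hand":0,"x":0.3,"y":0,"z":0,"wx":0,"wy":0,"wz":0},{"hand":0,"x":0.3,"y":0,"z":0,"wx":0,"wy":0,"wz":0},{"hand":0,"x":0.3,"y":0,"z":0,"wx":0,"wy":0,"wz":0},{"hand":0,"x":0.3,"y":0,"z":0,"wx":0,"wy":0,"wz":0},{"hand":0,"x":0,"y":0,"z":0,"wx":0,"wy":0,"wz":0},{"hand":0,"x":0,"y":0,"z":0,"wx":0,"wy":0,"wz":0},{"hand":0,"x":0,"y":0,"z":0,"wx":0,"wy":0,"wz":0}])

```text
time_s: 23.1
position: [0.5606, 0.0367, 0.2312]
tcp_rot: [[-0.193, 0.981, -0.0], [0.981, 0.193, -0.0], [0.0, -0.0, -1.0]]
force: [0.0, 1.1, -0.4]
opening: 0.006
```

```bash
python3 -c "
from h import *
st();c=cap('wrist','w16')
"
```

```text
t 23.1 sorter mm [  0.7 -69.8 231.2] head 101.13 tilt [-0.0002 -0.    ] F [ 0.2  1.1 -0.4] op 0.01
```

View pics/w16.png

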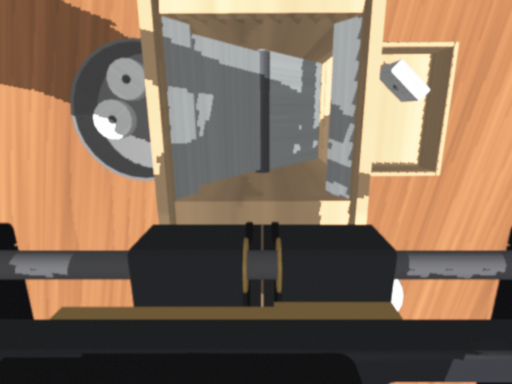

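move_arm(moves=[{"hand":0,"x":-0.2,"y":0,"z":-1,"wx":0,"wy":0,"wz":0},{"hand":0,"x":-0.3,"y":0,"z":-1,"wx":0,"wy":0,"wz":0},{"hand":0,"x":-1,"y":0,"z":-1,"wx":0,"wy":0,"wz":0},{"hand":0,"x":-1,"y":0,"z":0,"wx":0,"wy":0,"wz":0}])

```text
time_s: 23.55
position: [0.575, -0.0256, 0.3104]
tcp_rot: [[-0.194, 0.981, 0.008], [0.981, 0.194, -0.002], [-0.003, 0.008, -1.0]]
force: [-0.4, -0.2, 0.3]
opening: 0.0
```

```bash
python3 -c "
from h import *
st();c=cap('scene','s17')
cv2.imwrite('pics/s17c.png',cv2.resize(c['image'][90:290,140:370,::-1],None,fx=2.8,fy=2.8,interpolation=2))
c=cap('wrist','w17')
"
```

```text
t 23.55 sorter mm [   2.9 -133.6  310.4] head 101.18 tilt [ 0.0082 -0.0019] F [-0.4 -0.1  0.3] op 0.0
```

View pics/s17c.png

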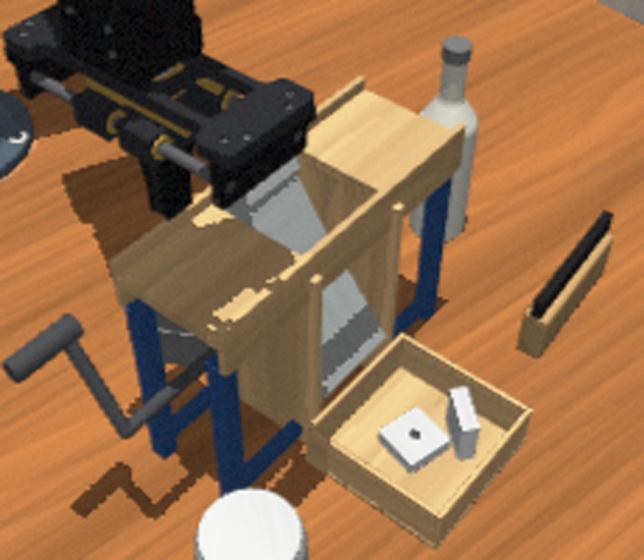

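View pics/w17.png

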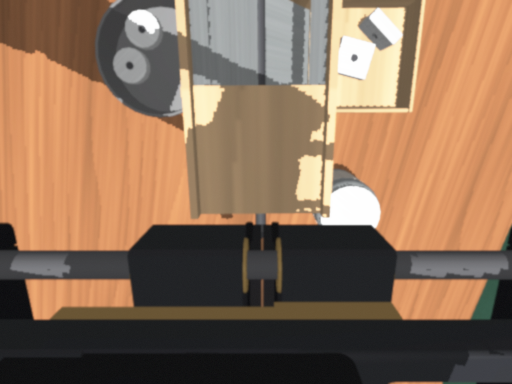

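```bash
python3 -c "
from h import *
P=[]
for f in ['w17','s17','w16']:
    d=load(f)
    if 'hand_eye' in d: d=wpose(d)
    z=d['z_map']; v,u=np.nonzero(z>0); zz=z[v,u]
    p=np.stack([(u-d['cx'])/d['fx']*zz,(v-d['cy'])/d['fy']*zz,zz,np.ones_like(zz)])
    w=(np.array(d['pose'])@p)[:3].T; s=(w-O)@R*1e3
    m=(s[:,0]>55)&(s[:,0]<215)&(abs(s[:,1])<85)&(s[:,2]>0)&(s[:,2]<70); s=s[m]
    # height map
    H=np.full((40,40),0.)
    for q in s:
        i=int((q[0]-55)//4);j=int((q[1]+80)//4)
        if 0<=j<40: H[i,j]=max(H[i,j],q[2])
    print(f)
    for i in range(39,-1,-1): print('%4d '%(57+4*i)+' '.join('%2d'%H[i,j] for j in range(39,-1,-1)))
" > hm.txt; cat hm.txt
```

```text
w17
 213  0  0  0  0  0  0  0  0  0  0  0  0  0  0  0  0  0  0  0  0  0  0  0  0  0  0  0  0  0  0  0  0  0  0  0  0  0  2  2  2
 209  0  0  0  0  0  0  0  0  0  0  0  0  0  0  0  0  0  0  0  0  0  0  0  0  0  0  0  0  0  0  0  0  0  0  0  0  0  2  1  2
 205  0  0  0  0  0  0  0  0  0  0  0  0  0  0  0  0  0  0  0  0  0  0  0  0  0  0  0  0  0  0  0  0  0  0  0  0  0  0  1  2
 201  0  0  0  0 49 52 52 52 51 52 53 52 51 52 52 52 52 52 53 52 51 51 52 52 52 51 52 52 51 52 50 51 53 52 51 52 52 50  1  1
 197  0  0  0 36 50 50 51 51 52 52 51 51 52 51 51 52 52 51 52 51 52 50 51 53 51 51 52 52 51 51 51 50 51 51 50 51 51 51  2  2
 193  0  0  0 36  7  7  8  7  7  7  7  0  0  7  7  7  7  6  7  6  6  7  7  6  7  7  7  8  6  6  7  7  7  7  7  6 51 51  2  2
 189  0  0  0 35  7  7  6  7  7  7  6  0  0  0  6  7  7  6  7  7  6  8  7  6  6  6  7  7  7  7  6  7  7  9  8  7 51 52  2  2
 185  0  0  0 36  6  7  6  8  8  6  0  0  0  0  7  7  7  6  8  7  7  7  7  6  6  7  6  7  7  7  7  7  6  6  8  7 52 51  1  1
 181  0  0  0 35  6  7  6  7  5  0  0  0  0  0  0  7  7  6  6  6  6  7  7  7  7  7  7  7  7  7  
[... 13211 characters left out ...]
  6  6  7  6  6  7  6  6  7  6  7  7  6  6  6  5  6  6  7  7  6  0  0  0  0
  73  0  0  0  0  0  0  0  0  0  0  0  0  0  0  0  0  0  0  0  0  0  0  0  0  0  0  0  0  0  0  0  0  0  0  0  0  0  0  0  0
  69  0  0  0  0  0  0  0  0  0 50 50  0  0  0 50 50 50  0  0 50 50 49  0  0 50 51 50 50  0 49 51 51 51  0  0  0  0  0  0  0
  65  0  0  0  0  0  0  0 51 52 51 51 52 51 52 51 51 52 52 52 52 51 52 51 51 51 52 52 51 52 52 51 51 51  0  0  0  0  0  0  0
  61  0  0  0  0  0  0  0  0 66 62 62 62 62 63 61 63 62 63 63 63 62 63 62 63 62 63 63 63 63 63 64 62 69  0  0  0  0  0  0  0
  57  0  0  0  0  0  0  0  0 67 67 67 68 67 68 67 67 67 68 67 68 68 66 67 68 68 67 67 68 68 69 68 68 69  0  0  0  0  0  0  0
```

move_arm(moves=[{"hand":0,"x":-0.8,"y":0,"z":-0.5,"wx":0,"wy":0,"wz":0},{"hand":0,"x":-0.9,"y":0,"z":-0.3,"wx":0,"wy":0,"wz":0},{"hand":0,"x":-0.9,"y":0,"z":0,"wx":0,"wy":0,"wz":0},{"hand":0,"x":-0.9,"y":0,"z":0,"wx":0,"wy":0,"wz":0},{"hand":0,"x":-0.9,"y":0,"z":0,"wx":0,"wy":0,"wz":0},{"hand":0,"x":-0.5,"y":0,"z":0,"wx":0,"wy":0,"wz":0},{"hand":0,"x":0,"y":0,"z":0,"wx":0,"wy":0,"wz":0},{"hand":0,"x":0,"y":0,"z":0,"wx":0,"wy":0,"wz":0},{"hand":0,"x":0,"y":0,"z":0,"wx":0,"wy":0,"wz":0}])

```text
time_s: 24.55
position: [0.596, -0.1435, 0.3262]
tcp_rot: [[-0.194, 0.981, -0.001], [0.981, 0.194, 0.001], [0.001, -0.0, -1.0]]
force: [0.4, -0.3, -1.0]
opening: 0.005
```

```bash
python3 -c "
from h import *
st();a=cap('top','t18');b=cap('scene','s18')
cv2.imwrite('pics/e.png',np.hstack([cv2.resize(a['image'][80:340,60:400,::-1],(399,305)),cv2.resize(b['image'][90:350,140:400,::-1],(305,305))]))
"
```

```text
t 24.55 sorter mm [   0.7 -253.4  326.2] head 101.19 tilt [-0.0007  0.0009] F [ 0.3 -0.4 -1. ] op 0.01
```

View pics/e.png

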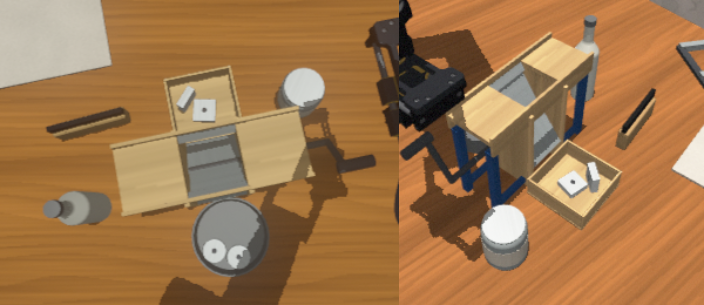

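The final pictures show both squares in the box and both discs in the tub. The lane is empty, and the bottle, tin and squeegee have not moved.

```bash
python3 -c "
from h import *
print(order.hand_in())"
```

```text
the job is handed in; nothing more can be done
None
```

All four pads are in the right bins: both squares in the square box and both discs in the round tub. The job was handed in at about 25 s of the 72 s allowed.

- **Order:** The upper square went first, then the upper disc, the lower disc and the lower square. Each upper pad was slid off while the one under it stayed put.
- **Lever:** I pushed it over to its stop three times, for the first square, before the two discs and again for the last square. Each time the bar stopped moving while the push force climbed to 12–21 N.
- **Last check:** The final top and scene pictures show the lane empty and all four pads in their bins. The bottle, tin and squeegee are where they started, and the arm is clear of everything. I saw no wrist force above about 25 N in the readings.
- **One flaw:** The first square pad is standing on edge in the box instead of lying flat. It stayed that way from about 9 s to the last picture. I left it, because there is no room beside it to tip it flat: the other square is on one side and the box corner on the other.

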